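Index the timing sprocket four clicks

TASK

A timing sprocket is bolted on a click-stop indexing dial. From the click where it rests now, push one of the dial's upright lugs round with a fingertip, clockwise seen from above, by exactly four clicks, never going past the fourth, then draw the finger back and leave the dial resting in that click. Nothing is to be gripped or lifted: do not lift or shift the dial's base, and leave the loose parts standing around it where they are.

Things in the scene. Friction and masses are not known exactly. Their poses are not given: they have to be found in the camera images.
- base: Blue cast base, a loose but heavy (6 kg) block 150 x 150 x 40 mm standing on the bench; origin at the centre of its underside, z up. The dial's vertical axis goes through this origin. On its top, 16 white marks round the dial show the 16 click positions, 22.5 degrees apart; the long mark lies at the base's -x side.
- dial (a joint): Dial angle in rad, growing clockwise seen from above. Comes to rest at multiples of 0.3927 rad (one click, 22.5 degrees); starts in one of the clicks 0 to 3; end stops just below 0 and just past click 9. A sprung plunger resists with about 5 to 11 N at a lug; just past half-way the dial snaps on by itself into the next click and stays. At 0 the red lug is at the base's -x side.
- dial_face (a point): Centre of the dial's top face, on its vertical axis, 54 mm above the bench. The dial is an aluminium disc of 120 mm diameter. On it, in the middle, a dark sprocket and nut lie within 29 mm of the axis and reach at most 71 mm above the bench.
- red_lug (a point): Top of the red lug, 50 mm from the dial's axis, 80 mm above the bench; turns with the dial. Four upright radial lugs (this red one, three black) stand on the dial 90 degrees apart, each 26 mm long (32 to 58 mm from the axis), 10 mm thick, from 54 to 80 mm above the bench.
- piston: Bystander: aluminium piston, 74 mm diameter, 50 mm high, standing loose; origin at the centre of its underside.
- socket: Bystander: steel wrench socket, 26 mm diameter, 45 mm high, standing loose; origin at the centre of its underside.
- cap: Bystander: dark bearing cap, a 24 x 75 mm bridge 38 mm high over two bolts, standing loose; origin at the centre of its underside.
- grease: Bystander: jar with a yellow cap, 56 mm diameter, 75 mm high, standing loose; origin at the centre of its underside.
There are look-alikes about, which are no part of the job. What is meant by the base is not orange, and is the larger of those in its own colour.

How it is judged:
On the way:
1. a fingertip presses on the dial (contact force between the fingers and base above 1 N).
At the end, for the whole second after the job is handed in: The dial rests, still, four clicks (90 degrees, within about 7) clockwise of where it started; the base has not moved more than 5 mm and each loose part stands upright within 15 mm of where it was (distance of red_lug from where it was at the start of the episode between 0.0664 and 0.0748 m and value of joint dial above 1.453 rad and velocity of joint dial between -0.05 and 0.05 rad/s and distance of base from where it was at the start of the episode below 0.005 m and angle between base's own z axis and vertical below 0.03 rad and distance of each of piston, socket, cap, grease from where it was at the start of the episode below 0.015 m and angle between each of piston, socket, cap, grease's own z axis and vertical below 0.1 rad); the robot touches nothing.
It fails at once if the dial was turned past the fourth click (distance of red_lug from where it was at the start of the episode above 0.0791 m).
It fails at once if the base was lifted, tipped or shoved (distance of base from where it was at the start of the episode above 0.008 m or angle between base's own z axis and vertical above 0.06 rad).
It fails at once if a loose part was lifted, carried or knocked (distance of any of piston, socket, cap, grease from where it was at the start of the episode above 0.02 m or angle between any of piston, socket, cap, grease's own z axis and vertical above 0.3 rad).
It also fails if it takes over 51 s, if anything falls off the work surface, if the arm or the gripper's body presses on something with over 40 N, if the wrist force passes 120 N, or if a joint passes its speed limit or range.

ROBOT

A 7-joint arm with a two-finger parallel gripper is mounted at the origin on the work surface. World frame = base frame: x ahead of the robot, y to its left, z up, the work surface at z = 0. Lengths are in m, angles in rad, forces in N, time in s.
With the tool pointing down it reaches from about 0.425 to 0.875 m from the base axis. Payload 4.7 kg.
Tool frame: the origin (TCP) lies midway between the tips of the shut fingers; the grasp point (between the pads) lies 19 mm behind it; x points along the fingers, z is the direction in which the jaws open and shut, and the axes are right-handed (so a half turn about x gives the same grasp; the last joint's range is limited). The gripper opens to 87 mm and grips with 3 to 60 N. Pads are 19 mm wide; open, the fingers measure 117 mm over their backs; the gripper's body (75 mm by 190 mm) begins 51 mm behind the grasp point.
Start: joints at [-1.306, 0.321, -0.07, 1.45, 0.023, 1.371, -0.057], TCP at [0.161, 0.63, 0.223] pointing down, gripper open.
Joint ranges: [-2.86, 2.86], [-0.3, 2.09], [-1.38, 1.24], [0.06, 2.45], [-1.56, 4.7], [0.09, 2.05], [-2.69, 2.69]. Speed limits (rad/s): [2.57, 2.57, 3.14, 3.14, 3.14, 3.14, 3.14].

INTERFACE

Orientations are given as a rotation vector (axis times angle).
In Python, from bench import ctrl gives the robot as it stands.
- The arm moves only by the shell command python3 -m pendant 'ROWS' [OPENING] [FORCE]. ROWS is JSON, a list of rows, each an object with "travel": the shift along the tool's x, y, z in m, a list of three; "twist": the turn about the tool's x in rad. In form: [{"travel": [x, y, z], "twist": twist}, ...]. A call has 1 to 10 rows; each row is the pose to reach, as a shift and turn from the pose measured when the call began, along the tool's axes at that moment; what a row does not reach only later rows make up. A row lasts 1/8 s, in which the tool goes at most 62.5 mm and 10.7 degrees, less where a joint would pass 70% of its speed; a pose out of reach is approached as far as the arm can. A call with a gripper value outside its range is refused whole. OPENING is the opening, from -1 (shut) to 1 (fully open), so that 0 is half open, set as the call begins (- or left out, the last holds). The fingers move at their own pace and stop on an object; FORCE is the grip in N (left out, the last holds). Time passes only in rows, so rows that repeat a pose let the fingers close. It gives the time, the measured TCP pose, the force and the opening at its end, in the units of the state.
- ctrl.get_state(): the state, without advancing time (a new reading comes with each control period).
- ctrl.get_image(name): name is "scene" or "top" or "wrist"; returns the picture (400x640x3 uint8, red, green, blue); there is no depth.
- ctrl.camera_model(name): a dict with "K" (3x3 intrinsics, pixels), "rvec" (rotation vector, rad) and "tvec" (3), from world to camera coordinates, as OpenCV has them; the wrist camera has in their place "T_tool_cam" (4x4, takes a point from camera to tool coordinates, whose origin is the TCP and whose axes are the tool frame's). Camera axes: x right, y down, z forward; pixel columns grow to the right and rows downward; lengths in m; the calibration is good to about 2 mm. A picture is of the moment at which its call begins: read the wrist's pose just before it. camera_model takes no time and is no camera call.
- ctrl.close_job(): hands the job in, once; it reports no verdict.
The state is a dict: "time": time; "joint_positions": joint angles; "qd": joint speeds; "joint_torque": joint torques, N m; "position": TCP position; "tool_rot": TCP orientation; "ft_force": force on the tool from outside, world axes, zero at the start; "torque": the same for the moment, N m; "grip_width": opening from 0.0 (shut) to 1.0 (fully open).
Only numpy, scipy, OpenCV 4.12 (cv2) and the standard library are available. Lean on these libraries where they do the work, as an engineer would, in place of code of your own. Each camera call takes 0.05 s, during which the arm holds its last target.

## Working session

There is one attempt and no reset: what is moved stays moved. The work goes in short steps, Python scripts to look and compute and a shell command to move; the robot and the scene stay as the last step left them, time stands still between calls to the robot, and variables do not carry over. Pictures are saved under pics/ and viewed, and the job is handed in when it is done.

```bash
mkdir -p pics; ls
python3 - <<'E'
from bench import ctrl
import cv2
s=ctrl.get_state();print({k:s[k] for k in s})
for n in("scene","top","wrist"):
    cv2.imwrite(f"pics/a_{n}.png",ctrl.get_image(n)[:,:,::-1]);print(n,ctrl.camera_model(n))
E
```

```text
pics
{'time': 0.0, 'joint_positions': array([-1.30590986,  0.32179029, -0.07009164,  1.45170427,  0.02261732,
        1.3708029 , -0.05691568]), 'qd': array([-0.00011561,  0.00025529, -0.00077939,  0.00044035,  0.00073853,
       -0.00092669,  0.00044366]), 'joint_torque': array([-1.57730842e-04, -4.91313958e+01, -4.04158132e-01, -3.12521982e+01,
       -6.39849692e-02,  4.39915771e-02,  1.80127045e-04]), 'position': array([0.16121744, 0.62910151, 0.22146813]), 'tool_rot': array([-1.0237836 ,  1.31892492,  1.02167351]), 'ft_force': array([ 0.00374731,  0.11474536, -1.26615438]), 'torque': array([-0.0041813 , -0.00920185,  0.05442011]), 'grip_width': 1.0000568687560798}
scene {'K': array([[511.32486429,   0.        , 330.35654711],
       [  0.        , 511.32486429, 208.2196808 ],
       [  0.        ,   0.        ,   1.        ]]), 'rvec': array([ 0.83339313,  2.55593818, -1.12628275]), 'tvec': array([ 0.4856103 , -0.20077421,  1.3932176 ])}
top {'K': array([[502.80484723,   0.        , 319.86906467],
       [  0.        , 502.80484723, 204.7499114 ],
       [  0.        ,   0.        ,   1.        ]]), 'rvec': array([ 2.12797086, -2.17950738,  0.15375107]), 'tvec': array([0.0507524 , 0.61134482, 1.11306296])}
wrist {'K': array([[314.97492022,   0.        , 316.62379625],
       [  0.        , 314.97492022, 197.96338738],
       [  0.        ,   0.        ,   1.        ]]), 'T_tool_cam': array([[-4.18987199e-04, -2.51329787e-01,  9.67901422e-01,
        -1.63409698e-01],
       [-6.04818327e-04, -9.67901266e-01, -2.51330009e-01,
         6.85518617e-02],
       [ 9.99999729e-01, -6.90708575e-04,  2.53529379e-04,
        -7.88730221e-04],
       [ 0.00000000e+00,  0.00000000e+00,  0.00000000e+00,
         1.00000000e+00]])}
```

View pics/a_scene.png

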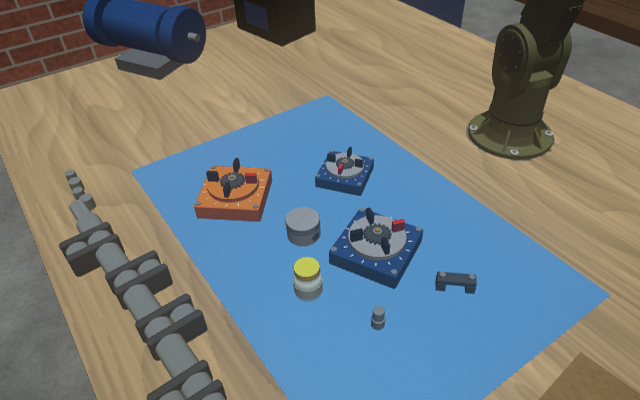

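View pics/a_top.png

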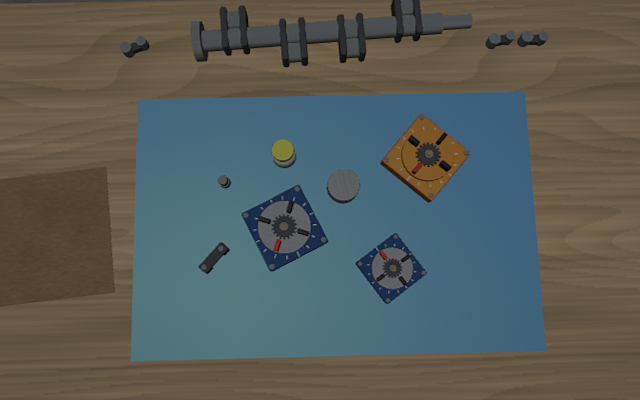

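View pics/a_wrist.png

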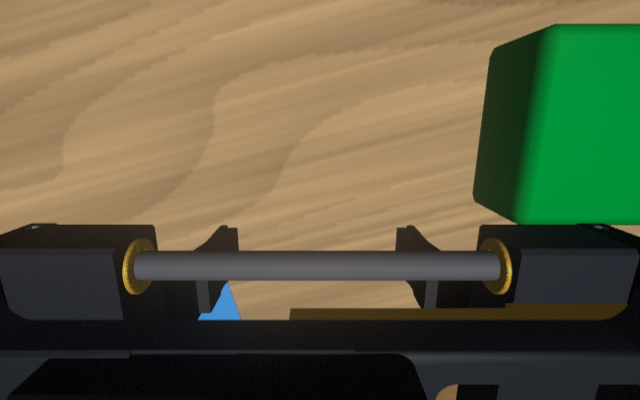

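Candidates (top picture): the large blue dial base (285,228), the small blue one (392,268) and the orange one (427,155). By the description (not orange, larger of its colour) I choose the one at (285,228). The wrist view also shows a green block near the gripper. Next, a close crop and measurements.

```bash
cat > h.py <<'E'
import numpy as np,cv2
from bench import ctrl
def proj(n,P):
    m=ctrl.camera_model(n);return cv2.projectPoints(np.array(P,float).reshape(-1,1,3),m['rvec'],m['tvec'],m['K'],None)[0].reshape(-1,2)
def ray(n,uv,z):
    m=ctrl.camera_model(n);R=cv2.Rodrigues(m['rvec'])[0];c=-R.T@m['tvec']
    d=R.T@np.linalg.inv(m['K'])@np.array([*uv,1.]);return c+d*(z-c[2])/d[2]
E
python3 - <<'E'
from h import *
a=cv2.imread('pics/a_top.png')
cv2.imwrite('pics/b_top.png',cv2.resize(a[175:285,190:370],None,fx=4.4,fy=4.4,interpolation=cv2.INTER_CUBIC))
a=cv2.imread('pics/a_scene.png')
cv2.imwrite('pics/b_scene.png',cv2.resize(a[200:300,320:440],None,fx=6,fy=6,interpolation=cv2.INTER_CUBIC))
for n,uv,z in [('base',(285,228),.054),('small',(392,268),.04),('orange',(427,155),.04),('piston',(344,185),.05),('grease',(283,150),.075),('socket',(224,181),.045),('cap',(214,258),.038),('mat',(137,100),0),('mat',(525,93),0),('mat',(131,360),0),('mat',(545,350),0)]: print(n,ray('top',uv,z).round(3))
print(proj('top',[[.16,.63,.2],[0,0,0]]))
E
```

```text
base [0.56  0.116 0.054]
small [ 0.464 -0.124  0.04 ]
orange [ 0.724 -0.217  0.04 ]
piston [ 0.656 -0.02   0.05 ]
grease [0.735 0.117 0.075]
socket [0.672 0.255 0.045]
cap [0.497 0.279 0.038]
mat [0.887 0.477 0.   ]
mat [ 0.884 -0.475  0.   ]
mat [0.271 0.475 0.   ]
mat [ 0.27  -0.472  0.   ]
[[  5.74560494 442.48258466]
 [342.79548996 480.91321191]]
```

```bash
python3 -c "
from bench import ctrl;import cv2
R=cv2.Rodrigues(ctrl.get_state()['tool_rot'])[0];print(R.round(3))"
```

```text
[[-0.    -0.969  0.248]
 [-0.001  0.248  0.969]
 [-1.    -0.    -0.001]]
```

View pics/b_top.png

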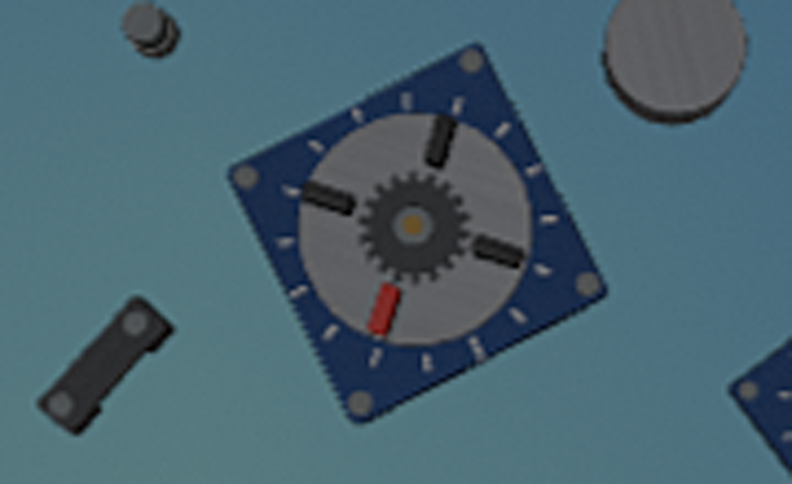

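View pics/b_scene.png

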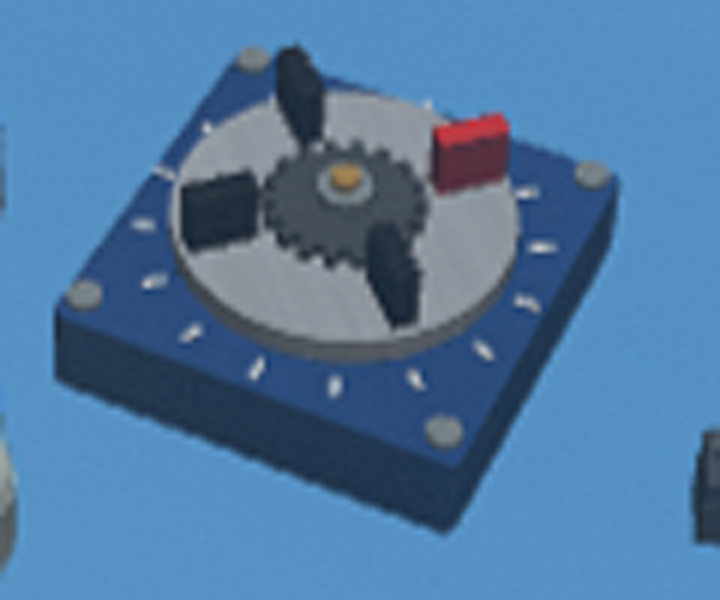

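```bash
cat > fit.py <<'E'
from h import *
from scipy.optimize import least_squares
f=lambda p:((np.array(p)+.5)/4.4-.5+[190,175])
cor=[f(p) for p in [(478,42),(229,172),(360,423),(607,293)]]
lugs=[f(p) for p in [(384,311),(327,197),(441,141),(498,251)]] # red,left,top,right
def model(p):
    x,y,a,b=p
    C=[(x+.075*2**.5*np.cos(a+t),y+.075*2**.5*np.sin(a+t),.04) for t in np.radians([45,135,225,315])]
    L=[(x+.045*np.cos(b-t),y+.045*np.sin(b-t),.08) for t in np.radians([0,90,180,270])]
    return C,L
def res(p):
    C,L=model(p);return np.r_[(proj('top',C)-cor).ravel(),(proj('top',L)-lugs).ravel()]
best=min((least_squares(res,[.56,.117,a,np.radians(162)]) for a in np.radians([-20,25,-65,70])),key=lambda r:r.cost)
print(best.x[:2],np.degrees(best.x[2:]),np.abs(best.fun).max(), np.degrees(best.x[2:])%22.5)
E
python3 fit.py
python3 - <<'E'
from h import *
# check in scene
x,y=.56,.116
print(proj('scene',[[x,y,.071]]), 320+346/6,200+178/6)
E
```

```text
[0.56262619 0.11782758] [-63.58216701 160.87714673] 1.4494173435198832 [3.91783299 3.37714673]
[[377.63048337 227.25153322]] 377.6666666666667 229.66666666666666
```

```bash
cat > plan.py <<'E'
from h import *
import sys
c=np.array([.5626,.1178])
def rows(targets):
    """targets: (phi_deg,r,s,z)"""
    st=ctrl.get_state();R=cv2.Rodrigues(st['tool_rot'])[0];p=st['position']
    a0=np.degrees(np.arctan2(R[1,2],R[0,2]))
    print('t',st['time'],'pos',p.round(4),'zang',a0.round(2),'F',st['ft_force'].round(2))
    for ph,r,s,z in targets:
        a=np.radians(ph);u=np.array([np.cos(a),np.sin(a)]);t=np.array([-u[1],u[0]])
        P=np.r_[c+r*u+s*t,z];print((ph,r,s,z),'->',P.round(4),'travel',(R.T@(P-p)).round(4),'twist',np.radians(a0-ph).round(3))
E
python3 -c "
from plan import *
rows([(71,.05,.026,.14),(71,.05,.026,.2)])
print(proj('scene',[[.5626,.1178,.071]]))"
```

```text
t 0.15 pos [0.1612 0.6293 0.2217] zang 75.63 F [-0.67 -0.57 -1.12]
(71, 0.05, 0.026, 0.14) -> [0.5543 0.1735 0.14  ] travel [ 0.0823 -0.4938 -0.3438] twist 0.081
(71, 0.05, 0.026, 0.2) -> [0.5543 0.1735 0.2   ] travel [ 0.0223 -0.4938 -0.3439] twist 0.081
[[377.20482229 228.29410988]]
```

```bash
python3 -m pendant '[{"travel":[0,-0.04,-0.028],"twist":0},{"travel":[0,-0.09,-0.063],"twist":0.02},{"travel":[0,-0.14,-0.098],"twist":0.04},{"travel":[0,-0.19,-0.132],"twist":0.06},{"travel":[0,-0.24,-0.167],"twist":0.08},{"travel":[0,-0.29,-0.202],"twist":0.08},{"travel":[0,-0.34,-0.237],"twist":0.08},{"travel":[0,-0.39,-0.272],"twist":0.08},{"travel":[0,-0.44,-0.306],"twist":0.08},{"travel":[0.01,-0.48,-0.334],"twist":0.08}]' -1 20
python3 -c "
from plan import *
rows([(71,.05,.026,.14)])"
```

```text
time: 1.4
position: [0.5452, 0.1842, 0.2129]
tool_rot: [-0.962, 1.348, 0.959]
ft_force: [0.4, 0.7, -0.4]
grip_width: 0.018
t 1.4 pos [0.5452 0.1842 0.2129] zang 70.95 F [ 0.38  0.72 -0.36]
(71, 0.05, 0.026, 0.14) -> [0.5543 0.1735 0.14  ] travel [ 0.0729 -0.0119 -0.0071] twist -0.001
```

```bash
python3 -m pendant '[{"travel":[0.03,-0.012,-0.007],"twist":0},{"travel":[0.06,-0.012,-0.007],"twist":0},{"travel":[0.073,-0.012,-0.007],"twist":0},{"travel":[0.073,-0.012,-0.007],"twist":0}]'
python3 - <<'E'
from plan import *
rows([(71,.05,.026,.066)])
cv2.imwrite('pics/c_wrist.png',ctrl.get_image('wrist')[:,:,::-1])
a=ctrl.get_image('scene')[:,:,::-1];cv2.imwrite('pics/c_scene.png',cv2.resize(a[130:330,260:480],None,fx=3.5,fy=3,interpolation=cv2.INTER_CUBIC))
rows([(71,.05,.026,.066)])
E
```

```text
time: 1.9
position: [0.5536, 0.1739, 0.1392]
tool_rot: [-0.963, 1.349, 0.96]
ft_force: [0.1, -0.4, 1.5]
grip_width: 0.004
t 1.9 pos [0.5536 0.1739 0.1392] zang 70.99 F [ 0.09 -0.37  1.46]
(71, 0.05, 0.026, 0.066) -> [0.5543 0.1735 0.066 ] travel [ 0.0732 -0.0007  0.    ] twist -0.0
t 2.0 pos [0.5549 0.1743 0.141 ] zang 71.0 F [ 0.76 -0.35 -1.08]
(71, 0.05, 0.026, 0.066) -> [0.5543 0.1735 0.066 ] travel [ 0.075   0.0005 -0.001 ] twist -0.0
```

View pics/c_wrist.png

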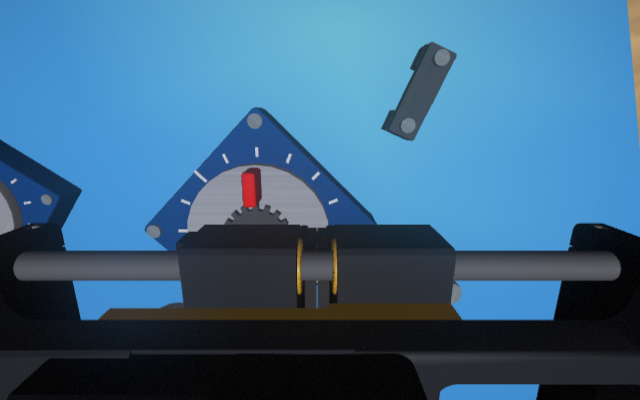

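View pics/c_scene.png

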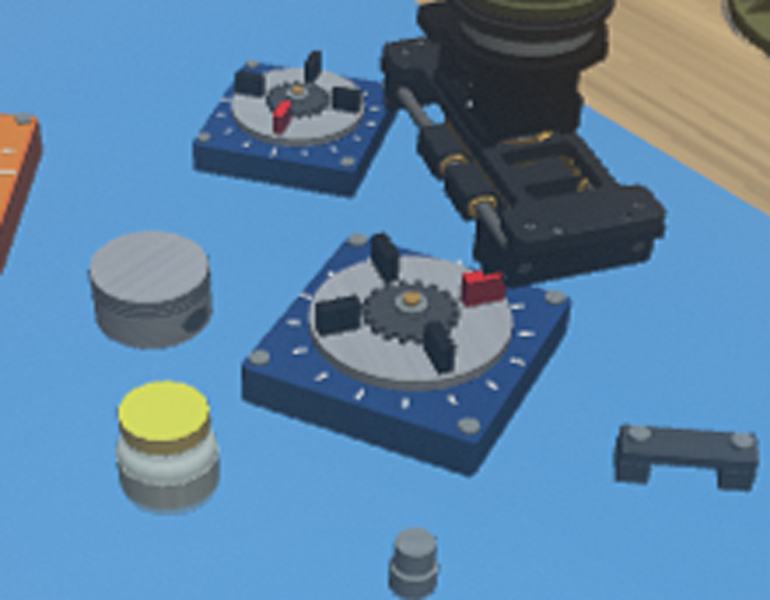

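Run:
```python
from plan import *
s=ctrl.get_state();p=s['position'];R=cv2.Rodrigues(s['tool_rot'])[0]
pts=[p,p-.07*R[:,0]*1,p-R[:,0]*.07+R[:,2]*.095,p-R[:,0]*.07-R[:,2]*.095]
print(s['time'],p,proj('scene',pts),(proj('scene',pts)-[260,130])*[3.5,3])
m=ctrl.camera_model('wrist');T=np.linalg.inv(m['T_tool_cam'])
for q in [[0,0,0],[-.019,0,0],[-.07,0,0],[-.07,0,.095]]:
    c_=T@np.r_[q,1];print(q,c_[:3].round(3),(m['K']@c_[:3]/c_[2])[:2].round(0))
# red lug in wrist
for P in [[.5626,.1178,.054],[.5626+.05*np.cos(np.radians(161)),.1178+.05*np.sin(np.radians(161)),.08]]:
    c_=T@np.r_[R.T@(np.array(P)-p),1];print((m['K']@c_[:3]/c_[2])[:2].round(0))
a=ctrl.get_image('top')[:,:,::-1];cv2.imwrite('pics/d_top.png',a)
a=ctrl.get_image('scene')[:,:,::-1];cv2.imwrite('pics/d_scene.png',a)
```

```text
2.0 [0.55489432 0.17431418 0.14100467] [[401.07272284 217.30596158]
 [404.03200777 189.01982626]
 [426.25440198 224.58225228]
 [384.85388379 158.32913609]] [[493.75452994 261.91788474]
 [504.1120272  177.05947877]
 [581.89040692 283.74675683]
 [436.98859326  84.98740826]]
[0, 0, 0] [0.001 0.025 0.175] [318. 243.]
[-0.019, 0, 0] [0.001 0.03  0.157] [318. 258.]
[-0.07, 0, 0] [0.001 0.043 0.108] [319. 323.]
[-0.07, 0, 0.095] [0.096 0.043 0.108] [597. 323.]
[257. 231.]
[247. 179.]
```

View pics/d_top.png

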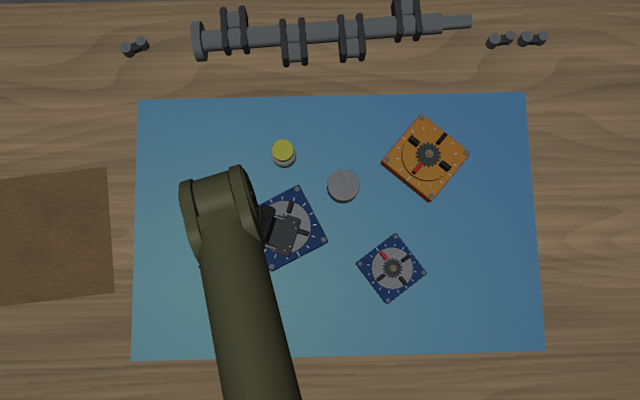

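View pics/d_scene.png

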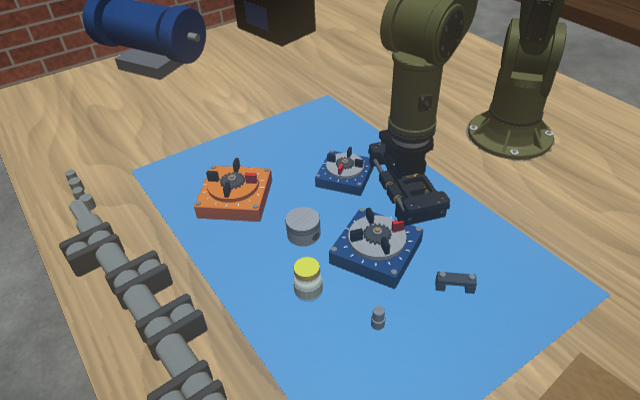

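The wrist view shows the red lug at (250,188), close to its predicted (247,179), and the dial in front of the fingers, so the calibration agrees. The finger is in the gap behind the +y black lug. Now I'll descend.

```bash
python3 -m pendant '[{"travel":[0.03,0,0],"twist":0},{"travel":[0.055,0,0],"twist":0},{"travel":[0.068,0,0],"twist":0},{"travel":[0.074,0,0],"twist":0},{"travel":[0.074,0,0],"twist":0}]'
python3 -c "
from plan import *
rows([(71,.05,.015,.066),(66,.05,.0145,.066),(60,.05,.0145,.066)])"
```

```text
time: 2.72
position: [0.5558, 0.1744, 0.0678]
tool_rot: [-0.963, 1.344, 0.959]
ft_force: [0.2, 0.6, -0.2]
grip_width: 0.005
t 2.725 pos [0.5558 0.1744 0.0678] zang 70.99 F [ 0.15  0.59 -0.25]
(71, 0.05, 0.015, 0.066) -> [0.5647 0.17   0.066 ] travel [ 0.0018 -0.0099 -0.0013] twist -0.0
(66, 0.05, 0.0145, 0.066) -> [0.5697 0.1694 0.066 ] travel [ 0.0019 -0.0148 -0.0002] twist 0.087
(60, 0.05, 0.0145, 0.066) -> [0.575  0.1684 0.066 ] travel [ 0.0019 -0.0202  0.0005] twist 0.192
```

```bash
python3 -m pendant '[{"travel":[0.001,-0.005,-0.001],"twist":0},{"travel":[0.001,-0.01,-0.001],"twist":0},{"travel":[0.001,-0.012,-0.001],"twist":0.03},{"travel":[0.001,-0.0145,-0.001],"twist":0.08},{"travel":[0.001,-0.0145,-0.001],"twist":0.08}]'
python3 -c "
from plan import *
rows([(66,.05,.0145,.066),(60,.05,.0145,.066)])
s=ctrl.get_state();print(s['ft_force'],s['torque'])"
```

```text
time: 3.35
position: [0.569, 0.17, 0.0672]
tool_rot: [-0.901, 1.372, 0.9]
ft_force: [-2.0, 3.1, 1.1]
grip_width: 0.006
t 3.35 pos [0.569  0.17   0.0672] zang 66.42 F [-2.04  3.13  1.08]
(66, 0.05, 0.0145, 0.066) -> [0.5697 0.1694 0.066 ] travel [ 0.0012 -0.0009 -0.0003] twist 0.007
(60, 0.05, 0.0145, 0.066) -> [0.575  0.1684 0.066 ] travel [ 0.0012 -0.0062  0.0009] twist 0.112
[-2.03698601  3.12918652  1.08091062] [0.55065991 0.40649714 0.05591454]
```

Contact felt (about 3.5 N). Next, the first click.

```bash
python3 -m pendant '[{"travel":[0.001,-0.003,0],"twist":0.06},{"travel":[0.001,-0.006,0.001],"twist":0.11},{"travel":[0.001,-0.0085,0.001],"twist":0.16},{"travel":[0.001,-0.0085,0.001],"twist":0.16}]'
python3 - <<'E'
from plan import *
rows([(56,.05,.0145,.066),(52,.05,.0145,.066),(48,.05,.0145,.066),(44,.05,.0145,.066),(40,.05,.0145,.066)])
w=ctrl.get_image('wrist')[:,:,::-1];cv2.imwrite('pics/e_wrist.png',w)
a=ctrl.get_image('scene')[:,:,::-1];cv2.imwrite('pics/e_scene.png',cv2.resize(a[190:300,310:450],None,fx=5,fy=5,interpolation=cv2.INTER_CUBIC))
E
```

```text
time: 3.85
position: [0.5779, 0.1669, 0.0662]
tool_rot: [-0.78, 1.421, 0.777]
ft_force: [-0.3, -0.4, 0.2]
grip_width: 0.005
t 3.85 pos [0.5779 0.1669 0.0662] zang 57.26 F [-0.27 -0.45  0.21]
(56, 0.05, 0.0145, 0.066) -> [0.5785 0.1674 0.066 ] travel [ 0.0002 -0.0003  0.0007] twist 0.022
(52, 0.05, 0.0145, 0.066) -> [0.582  0.1661 0.066 ] travel [ 0.0003 -0.0039  0.0015] twist 0.092
(48, 0.05, 0.0145, 0.066) -> [0.5853 0.1647 0.066 ] travel [ 0.0003 -0.0075  0.0021] twist 0.162
(44, 0.05, 0.0145, 0.066) -> [0.5885 0.163  0.066 ] travel [ 0.0003 -0.0111  0.0024] twist 0.231
(40, 0.05, 0.0145, 0.066) -> [0.5916 0.161  0.066 ] travel [ 0.0003 -0.0147  0.0025] twist 0.301
```

View pics/e_wrist.png

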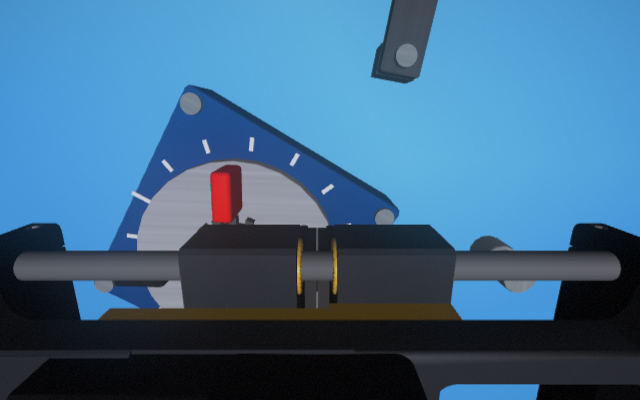

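View pics/e_scene.png

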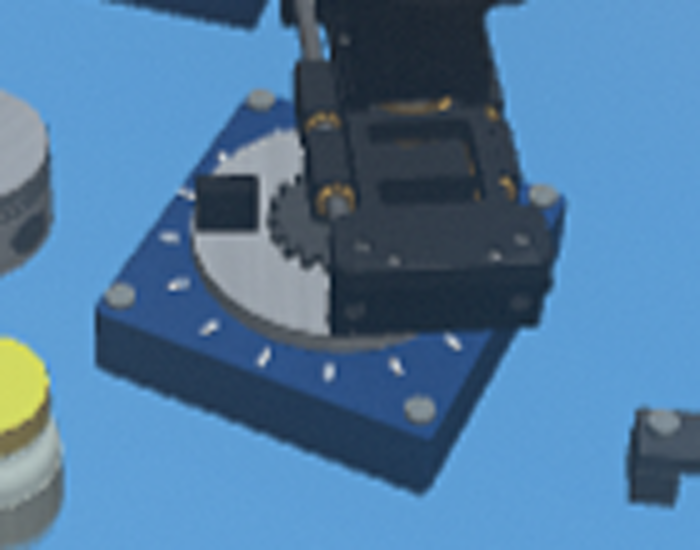

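```bash
cat > meas.py <<'E'
from plan import *
from scipy.optimize import minimize_scalar
def dial(w,st,name='wrist'):
    """red lug world angle by silhouette IoU; w is BGR"""
    hsv=cv2.cvtColor(np.ascontiguousarray(w),cv2.COLOR_BGR2HSV)
    m=((hsv[...,0]<8)|(hsv[...,0]>172))&(hsv[...,1]>150)&(hsv[...,2]>60)
    mod=ctrl.camera_model(name)
    def P(X):
        if name!='wrist': return proj(name,X)
        R=cv2.Rodrigues(st['tool_rot'])[0];T=np.linalg.inv(mod['T_tool_cam'])
        X=(np.array(X)-st['position'])@R;C=X@T[:3,:3].T+T[:3,3];q=C@mod['K'].T;return q[:,:2]/q[:,2:]
    def iou(th):
        a=np.radians(th);u=np.array([np.cos(a),np.sin(a)]);t=np.array([-u[1],u[0]])
        X=[np.r_[c+r*u+s*t,z] for r in(.032,.058) for s in(-.005,.005) for z in(.054,.08)]
        im=np.zeros(m.shape,np.uint8);cv2.fillConvexPoly(im,cv2.convexHull(P(X).astype(np.float32)).astype(np.int32),1)
        vis=np.ones_like(m)
        if name=='wrist': vis[222:]=0
        a_=(im>0)&vis;b=m&vis
        return (a_&b).sum()/max(1,(a_|b).sum())
    ths=np.arange(40,200,.5);v=[iou(t) for t in ths];i=int(np.argmax(v));return ths[i],v[i]
E
python3 - <<'E'
from meas import *
s=ctrl.get_state()
print(dial(cv2.imread('pics/e_wrist.png'),s))
print(dial(cv2.imread('pics/a_scene.png')*1,s,'scene'))
E
```

```text
(np.float64(145.0), np.float64(0.5092838196286472))
(np.float64(161.5), np.float64(0.15879828326180256))
```

Run:
```python
from meas import *
s=ctrl.get_state();print(s['position'],s['ft_force'])
w=cv2.imread('pics/e_wrist.png')
mod=ctrl.camera_model('wrist');R=cv2.Rodrigues(s['tool_rot'])[0];T=np.linalg.inv(mod['T_tool_cam'])
def P(X):
    X=(np.array(X)-s['position'])@R;C=X@T[:3,:3].T+T[:3,3];q=C@mod['K'].T;return q[:,:2]/q[:,2:]
for th,col in((138.4,(0,255,0)),(149.6,(0,255,255))):
    a=np.radians(th);u=np.array([np.cos(a),np.sin(a)]);t=np.array([-u[1],u[0]])
    for z in(.054,.08):
        q=P([np.r_[c+r*u+k*t,z] for r,k in((.032,-.005),(.032,.005),(.058,.005),(.058,-.005))]);cv2.polylines(w,[q.astype(np.int32)],True,col,1)
a=np.linspace(0,6.28,100);q=P([np.r_[c+.06*np.array([np.cos(k),np.sin(k)]),.054] for k in a]);cv2.polylines(w,[q.astype(np.int32)],True,(255,0,255),1)
b=np.radians(26+45*np.array([1,3,5,7]));q=P([np.r_[c+.10607*np.array([np.cos(k),np.sin(k)]),.04] for k in b]);cv2.polylines(w,[q.astype(np.int32)],True,(255,255,255),1)
cv2.imwrite('pics/f.png',cv2.resize(w[60:330,60:440],None,fx=2,fy=2))
```

```text
[0.57764738 0.16663866 0.06614909] [-0.13650104 -0.03348826  0.59617061]
```

View pics/f.png

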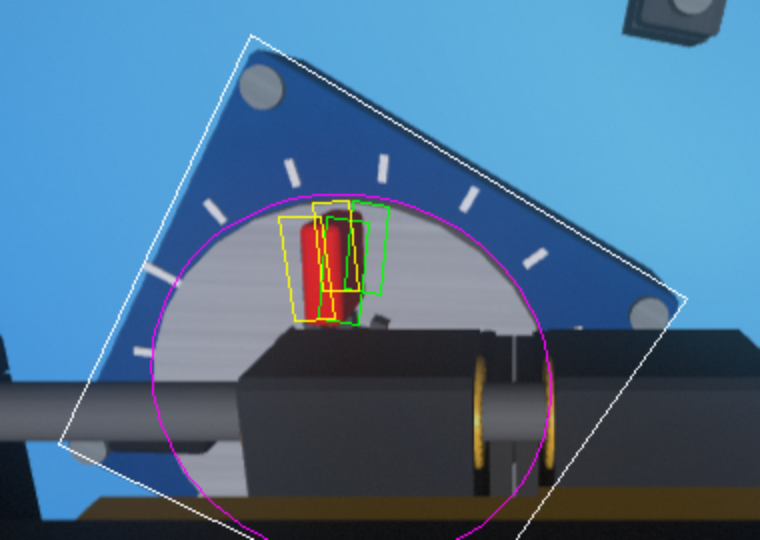

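```bash
cat > look.py <<'E'
import sys
from meas import *
s=ctrl.get_state();w=ctrl.get_image('wrist')[:,:,::-1].copy();n=sys.argv[1]
print(dial(w,s),'F',s['ft_force'].round(1))
mod=ctrl.camera_model('wrist');R=cv2.Rodrigues(s['tool_rot'])[0];T=np.linalg.inv(mod['T_tool_cam'])
def P(X):
    X=(np.array(X)-s['position'])@R;C=X@T[:3,:3].T+T[:3,3];q=C@mod['K'].T;return q[:,:2]/q[:,2:]
for th,col in zip(map(float,sys.argv[2:]),((0,255,0),(0,255,255))):
    a=np.radians(th);u=np.array([np.cos(a),np.sin(a)]);t=np.array([-u[1],u[0]])
    for z in(.054,.08):
        q=P([np.r_[c+r*u+k*t,z] for r,k in((.032,-.005),(.032,.005),(.058,.005),(.058,-.005))]);cv2.polylines(w,[q.astype(np.int32)],True,col,1)
a=np.linspace(0,6.28,100);q=P([np.r_[c+.06*np.array([np.cos(k),np.sin(k)]),.054] for k in a]);cv2.polylines(w,[q.astype(np.int32)],True,(255,0,255),1)
cv2.imwrite(f'pics/{n}.png',cv2.resize(w[60:330,60:440],None,fx=2,fy=2))
a=ctrl.get_image('scene')[:,:,::-1];cv2.imwrite(f'pics/{n}_s.png',cv2.resize(a[190:300,310:450],None,fx=5,fy=5,interpolation=cv2.INTER_CUBIC))
E
python3 look.py g 138.4 149.6
```

```text
(np.float64(142.0), np.float64(0.5258666666666667)) F [-0.1 -0.   0.6]
```

View pics/g.png

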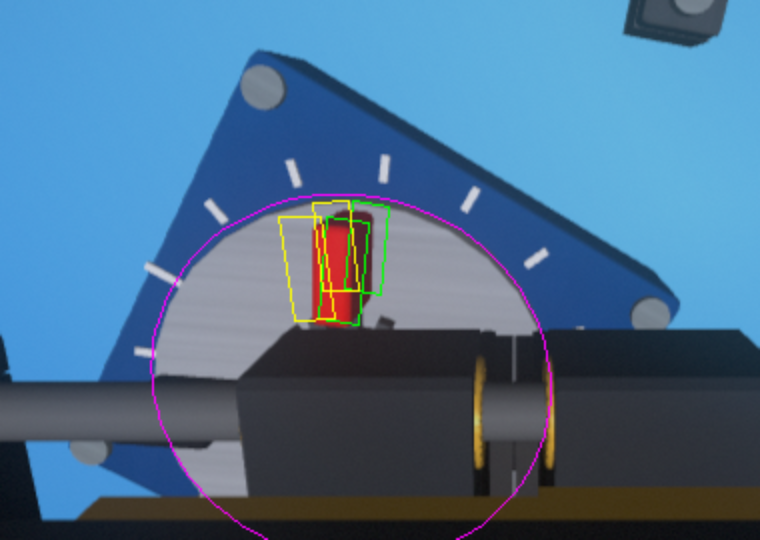

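The dial passed the half-way point and is settling into click 1 (caught moving, 145° then 142°, heading for 138.4°). Now on to click 2.

```bash
python3 -c "
from plan import *
rows([(p,.05,.0145,.066) for p in (52,47,43,40,37.5,35)])"
```

```text
t 4.05 pos [0.5774 0.1669 0.0661] zang 57.24 F [ 0.17 -1.11 -1.12]
(52, 0.05, 0.0145, 0.066) -> [0.582  0.1661 0.066 ] travel [ 0.0001 -0.0042  0.0018] twist 0.091
(47, 0.05, 0.0145, 0.066) -> [0.5861 0.1643 0.066 ] travel [ 0.0002 -0.0087  0.0025] twist 0.179
(43, 0.05, 0.0145, 0.066) -> [0.5893 0.1625 0.066 ] travel [ 0.0002 -0.0123  0.0027] twist 0.249
(40, 0.05, 0.0145, 0.066) -> [0.5916 0.161  0.066 ] travel [ 0.0002 -0.0151  0.0028] twist 0.301
(37.5, 0.05, 0.0145, 0.066) -> [0.5934 0.1597 0.066 ] travel [ 0.0002 -0.0173  0.0027] twist 0.345
(35, 0.05, 0.0145, 0.066) -> [0.5952 0.1584 0.066 ] travel [ 0.0002 -0.0196  0.0025] twist 0.388
```

```bash
python3 -m pendant '[{"travel":[0,-0.0042,0.0018],"twist":0.09},{"travel":[0,-0.0087,0.0025],"twist":0.18},{"travel":[0,-0.0123,0.0027],"twist":0.25},{"travel":[0,-0.015,0.0028],"twist":0.30},{"travel":[0,-0.0173,0.0027],"twist":0.345},{"travel":[0,-0.0196,0.0025],"twist":0.39},{"travel":[0,-0.0196,0.0025],"twist":0.39},{"travel":[0,-0.0196,0.0025],"twist":0.39},{"travel":[0,-0.0196,0.0025],"twist":0.39}]'
python3 look.py i 115.9 127.1
python3 -c "
from plan import *
rows([(p,.05,.0145,.066) for p in (30,25,20.5,17.5,15,12.5)])"
```

```text
time: 5.18
position: [0.5953, 0.158, 0.0662]
tool_rot: [-0.477, 1.513, 0.476]
ft_force: [-0.2, -0.3, 0.5]
grip_width: 0.009
(np.float64(115.0), np.float64(0.5506912442396313)) F [-0.2 -0.3  0.5]
t 5.275 pos [0.5953 0.1582 0.0662] zang 34.9 F [-0.17  0.34 -0.2 ]
(30, 0.05, 0.0145, 0.066) -> [0.5987 0.1554 0.066 ] travel [ 0.0002 -0.0042  0.0011] twist 0.085
(25, 0.05, 0.0145, 0.066) -> [0.6018 0.1521 0.066 ] travel [ 0.0002 -0.0087  0.0018] twist 0.173
(20.5, 0.05, 0.0145, 0.066) -> [0.6044 0.1489 0.066 ] travel [ 0.0002 -0.0128  0.0021] twist 0.251
(17.5, 0.05, 0.0145, 0.066) -> [0.6059 0.1467 0.066 ] travel [ 0.0002 -0.0155  0.0021] twist 0.304
(15, 0.05, 0.0145, 0.066) -> [0.6071 0.1447 0.066 ] travel [ 0.0002 -0.0178  0.002 ] twist 0.347
(12.5, 0.05, 0.0145, 0.066) -> [0.6083 0.1428 0.066 ] travel [ 0.0002 -0.02    0.0018] twist 0.391
```

View pics/i.png

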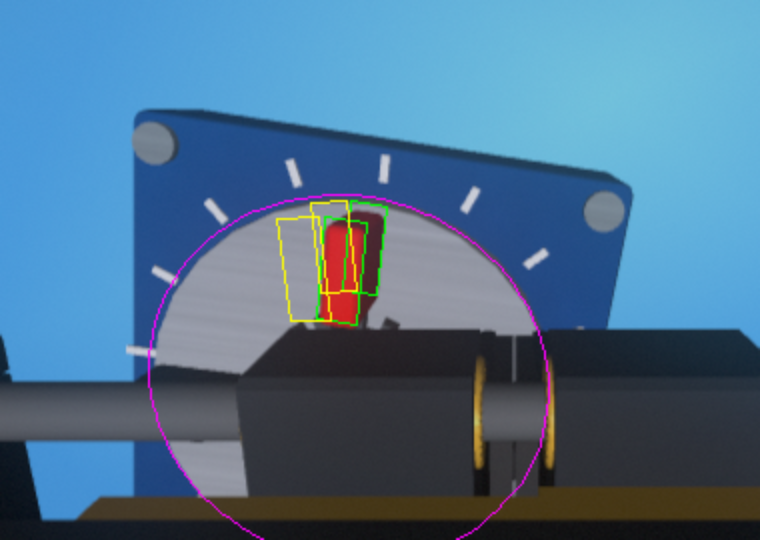

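View pics/i_s.png

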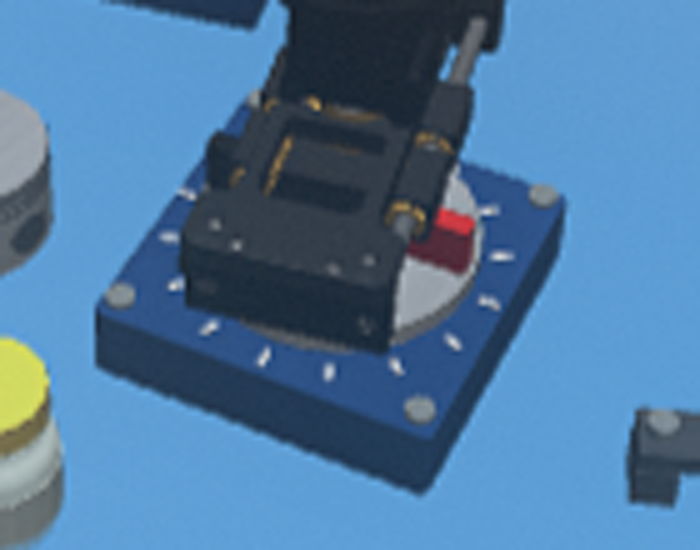

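The dial rests in click 2 (red lug at 115–116°, on the green prediction) and the base is unmoved. Now click 3.

```bash
python3 -m pendant '[{"travel":[0,-0.0042,0.0011],"twist":0.085},{"travel":[0,-0.0087,0.0018],"twist":0.173},{"travel":[0,-0.0128,0.0021],"twist":0.25},{"travel":[0,-0.0155,0.0021],"twist":0.304},{"travel":[0,-0.0178,0.002],"twist":0.347},{"travel":[0,-0.02,0.0018],"twist":0.39},{"travel":[0,-0.02,0.0018],"twist":0.39},{"travel":[0,-0.02,0.0018],"twist":0.39},{"travel":[0,-0.02,0.0018],"twist":0.39}]'
python3 look.py j 93.4 104.6
python3 -c "
from plan import *
rows([(p,.05,.0145,.066) for p in (7.5,2.5,-2,-5,-7.5,-10)])"
```

```text
time: 6.4
position: [0.6084, 0.1419, 0.0662]
tool_rot: [-0.172, 1.559, 0.171]
ft_force: [-1.0, 1.0, 0.1]
grip_width: 0.002
(np.float64(92.0), np.float64(0.5667828106852497)) F [-1.   1.   0.1]
t 6.5 pos [0.6083 0.1423 0.0662] zang 12.54 F [ 0.07 -0.52 -0.19]
(7.5, 0.05, 0.0145, 0.066) -> [0.6103 0.1387 0.066 ] travel [ 0.0002 -0.0039  0.0011] twist 0.088
(2.5, 0.05, 0.0145, 0.066) -> [0.6119 0.1345 0.066 ] travel [ 0.0002 -0.0084  0.0018] twist 0.175
(-2, 0.05, 0.0145, 0.066) -> [0.6131 0.1305 0.066 ] travel [ 0.0002 -0.0125  0.0021] twist 0.254
(-5, 0.05, 0.0145, 0.066) -> [0.6137 0.1279 0.066 ] travel [ 0.0002 -0.0152  0.0021] twist 0.306
(-7.5, 0.05, 0.0145, 0.066) -> [0.6141 0.1256 0.066 ] travel [ 0.0002 -0.0175  0.002 ] twist 0.35
(-10, 0.05, 0.0145, 0.066) -> [0.6144 0.1234 0.066 ] travel [ 0.0002 -0.0197  0.0018] twist 0.393
```

View pics/j.png

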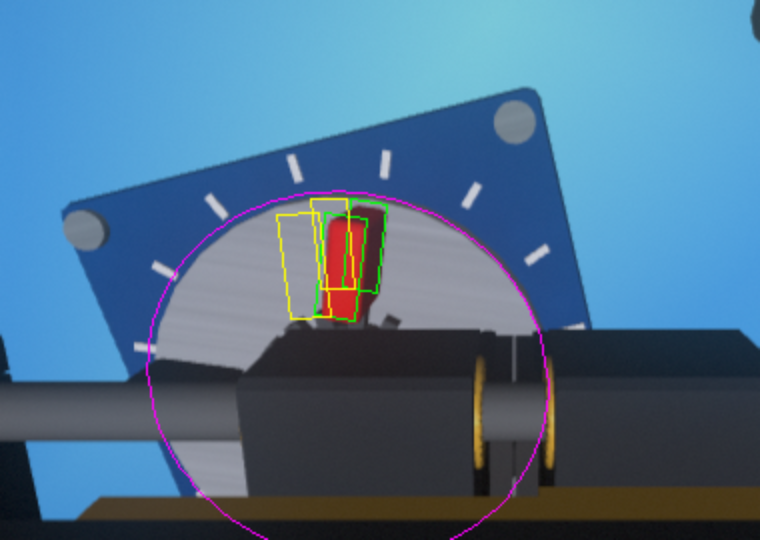

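View pics/j_s.png

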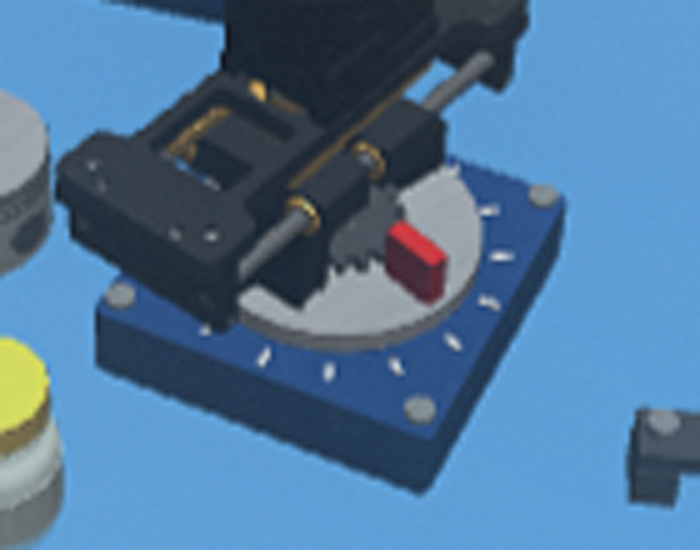

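Click 3 reached (red at about 93°, on the prediction). Now the last click. The finger stops at −10°, short of click 4's lug position at −19°, so it cannot drive past.

```bash
python3 -m pendant '[{"travel":[0,-0.0039,0.0011],"twist":0.088},{"travel":[0,-0.0084,0.0018],"twist":0.175},{"travel":[0,-0.0125,0.0021],"twist":0.254},{"travel":[0,-0.0152,0.0021],"twist":0.306},{"travel":[0,-0.0175,0.002],"twist":0.35},{"travel":[0,-0.0197,0.0018],"twist":0.393},{"travel":[0,-0.0197,0.0018],"twist":0.393},{"travel":[0,-0.0197,0.0018],"twist":0.393},{"travel":[0,-0.0197,0.0018],"twist":0.393}]'
python3 look.py k 70.9 82.1
python3 -c "
from plan import *
rows([(-10,.05,.022,.066)])"
```

```text
time: 7.62
position: [0.6144, 0.1225, 0.0662]
tool_rot: [0.137, 1.562, -0.137]
ft_force: [0.1, 0.8, -0.2]
grip_width: 0.005
(np.float64(69.5), np.float64(0.5821157218001168)) F [ 0.1  0.8 -0.2]
t 7.725 pos [0.6144 0.1229 0.0662] zang -10.0 F [0.59 0.09 0.04]
(-10, 0.05, 0.022, 0.066) -> [0.6157 0.1308 0.066 ] travel [ 0.0002  0.008  -0.0001] twist -0.0
```

View pics/k.png

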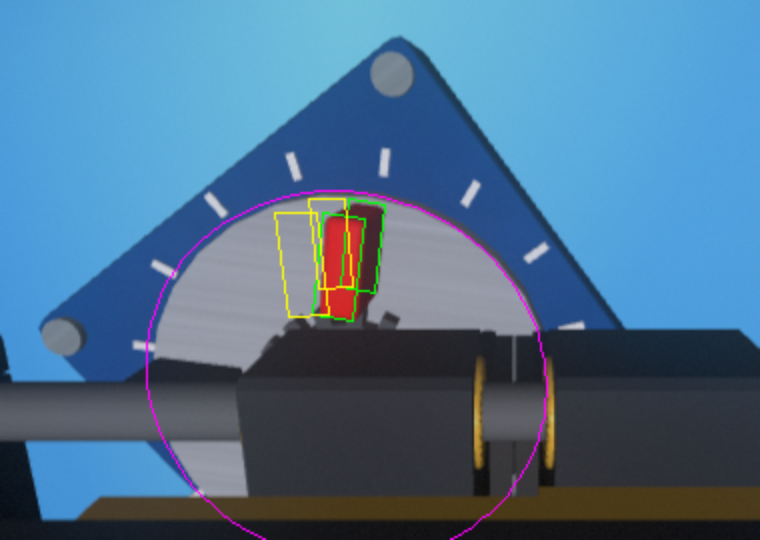

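Click 4 reached (red at 70–71°). I'll back the finger off, lift straight up, then move aside for a clear view.

```bash
python3 -m pendant '[{"travel":[0,0.004,0],"twist":0},{"travel":[0,0.008,0],"twist":0},{"travel":[-0.02,0.008,0],"twist":0},{"travel":[-0.06,0.008,0],"twist":0},{"travel":[-0.11,0.008,0],"twist":0},{"travel":[-0.15,0.008,0],"twist":0},{"travel":[-0.15,0.06,0],"twist":0},{"travel":[-0.15,0.12,0],"twist":0},{"travel":[-0.15,0.18,0],"twist":0},{"travel":[-0.15,0.24,0],"twist":0}]'
python3 -m pendant '[{"travel":[0,0.06,0],"twist":0},{"travel":[0,0.12,0],"twist":0},{"travel":[0,0.16,0],"twist":0},{"travel":[0,0.16,0],"twist":0},{"travel":[0,0.16,0],"twist":0}]'
python3 - <<'E'
from meas import *
t=ctrl.get_image('top')[:,:,::-1];cv2.imwrite('pics/z_top.png',t)
cv2.imwrite('pics/z_topc.png',cv2.resize(t[100:290,190:370],None,fx=3.1,fy=3.1,interpolation=cv2.INTER_CUBIC))
s=ctrl.get_image('scene')[:,:,::-1];cv2.imwrite('pics/z_scene.png',s)
a=cv2.imread('pics/a_top.png');d=cv2.absdiff(a,np.ascontiguousarray(t)).max(2)
cv2.imwrite('pics/z_diff.png',np.hstack([d])*4)
s=ctrl.get_state();print(s['time'],s['position'],s['ft_force'],np.abs(s['qd']).max())
E
```

```text
time: 8.98
position: [0.6558, 0.3612, 0.2186]
tool_rot: [0.138, 1.56, -0.136]
ft_force: [1.3, -0.5, 1.1]
grip_width: 0.005
time: 9.6
position: [0.6841, 0.5177, 0.2197]
tool_rot: [0.138, 1.558, -0.137]
ft_force: [-0.3, -1.0, 0.4]
grip_width: 0.004
9.7 [0.68438489 0.51687751 0.22058866] [ 0.23044534 -0.0446134  -0.35122663] 0.007386920611759078
```

View pics/z_topc.png

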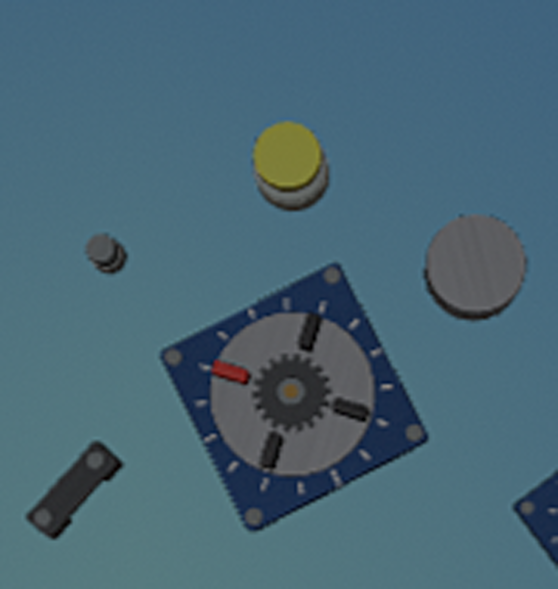

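View pics/z_scene.png

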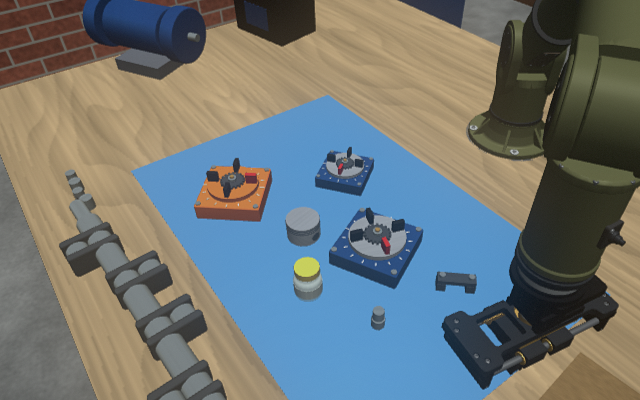

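View pics/z_diff.png

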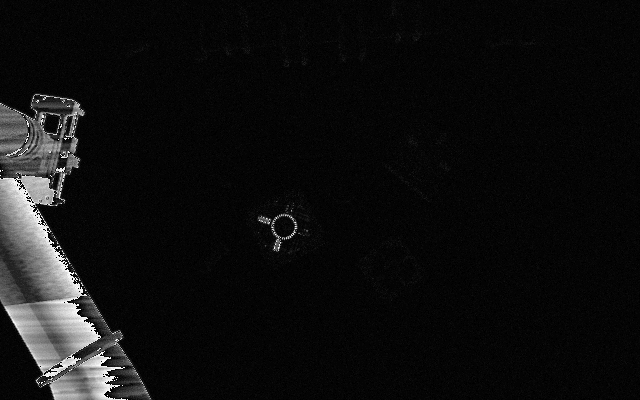

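The final pictures show the red lug at (264,220) in the top view, where the +y black lug stood: 90° clockwise. In the difference image only the dial and the arm changed.

```bash
python3 -c "
from bench import ctrl
print(ctrl.close_job())"
```

```text
the job is handed in; nothing more can be done
None
```

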